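# Drive the seized hinge pin out of a dental articulator

## Robot

A 6-joint arm with a two-finger parallel gripper is mounted at the origin on the work surface. World frame = base frame: x ahead of the robot, y to its left, z up, the work surface at z = 0. Lengths are in m, angles in rad, forces in N, time in s.
With the tool pointing down it reaches from about 0.3 to 0.75 m from the base axis. Payload 8.5 kg.
Tool frame: the origin (TCP) lies at the very end of the fingers, on their centre line; the grasp point (between the pads) lies 19 mm behind it (ctrl.grasp_offset is the distance from the TCP to the grasp point, in m); z points along the fingers, y is the direction in which the jaws open and shut (so a half turn about z gives the same grasp; the last joint's range is limited). The gripper opens to 85 mm and grips with 20 to 120 N. Pads are 22 mm wide; open, the fingers measure 114 mm over their backs; the gripper's body (76 mm by 85 mm) begins 54 mm behind the grasp point. The pads swing forward as they close: fully open they stand 13 mm farther back than shut.
Start: joints at [1.135, 0.381, 1.297, -0, 1.464, -0.215], TCP at [0.12, 0.537, 0.231] pointing down, gripper open.
Joint ranges: [-3.11, 3.11], [-0.89, 2.33], [0.22, 2.48], [-1.42, 4.56], [0.17, 2.85], [-2.88, 2.88]. Speed limits (rad/s): [2.39, 2.39, 3.14, 3.14, 3.14, 3.14].

## Interface

Orientations are given as a rotation vector (axis times angle).
In Python, from rig import ctrl, fingers, planner, readout, eyes, order gives the robot as it stands. Calls block until the motion is done:
- ctrl.reach(position, orientation): joint-space move of the TCP to a pose.
- ctrl.move_straight(position, vel=0.15, attitude=None): straight line of the TCP; attitude=None keeps the orientation; vel is the mean speed in m/s.
- ctrl.move_joints(angles): joint-space move.
- fingers.set_gripper(opening, force=None): finger opening in m; force is the grip in N (None keeps the last); returns when the fingers have stopped.
- ctrl.dwell(seconds).
- planner.ik(position, orientation): joint angles nearest the present ones, or None.
- readout.get_obs(): the state.
- eyes.capture(name): name is "side" or "top" or "wrist"; returns a dict with "image" (384x512x3 uint8, red, green, blue), "K" (3x3 intrinsics, pixels), "k1" (the pictures are not rectified: a ray, as slopes to the right and down, at radius r is drawn at 1 + k1 r^2 times it, then the intrinsics apply), "extrinsics" (4x4, takes a point from camera to world coordinates); the wrist camera has in their place "mount" (4x4, takes a point from camera to tool coordinates, whose origin is the TCP and whose axes are the flange's). Camera axes: x right, y down, z forward; pixel columns grow to the right and rows downward; lengths in m; the calibration is good to about 2 mm. A picture is of the moment at which its call begins: read the wrist's pose just before it. There is no depth.
A pose or a line that the arm cannot do raises ctrl.Unreachable and nothing moves.
- order.close_job(): hands the job in, once; it reports no verdict.
The state is a dict: "time_s": time; "q": joint angles; "dq": joint speeds; "joint_torque": joint torques, N m; "tool_pos": TCP position; "tcp_rot": TCP orientation; "force": force on the tool from outside, world axes, zero at the start; "wrist_torque": the same for the moment, N m; "opening": finger opening in m.
Only numpy, scipy, OpenCV 4.12 (cv2) and the standard library are available. Lean on these libraries where they do the work, as an engineer would, in place of code of your own. Each camera call takes 0.05 s, during which the arm holds its last target. There are 200 camera calls.

## Task

The hinge pin of the brass articulator gripped on its side in the bench vice has seized. Take the stepped steel drift punch out of the wooden tool stand, set its slim end on the sunk end of the pin in the top of the hinge and press the pin down, steadily and without forcing, until it drops out into the cup below; then stand the drift upright in the tool stand again. Leave everything else on the bench where it is.

Things in the scene. Friction and masses are not known exactly. Their poses are not given: they have to be found in the camera images.
- vice: Grey bench vice, fixed; origin under the middle of its jaws, z up, x along the jaws to the hinge. It grips a brass articulator on its side, 2 bows 40 mm apart, by their front ends; all of it is below 107 mm. Vice and articulator stay put under load. Over 30 N of the drift on the articulator, its pin or the vice, or 15 N of the robot itself, does harm.
- hinge_spot (a point): Where the hinge's top would be with the bows pushed home and square in the jaws: a point of the vice, 110 mm along x, 10 mm along y from its origin, 93 mm above the bench. The height is true, but they were gripped by eye: the upright axis of hinge and pin truly stands 2 to 9 mm from here, unmeasured, differently each time. Find it by feel (slide the tip about on the top face) or by eye.
- hinge_pin (a joint): How far the steel hinge pin has moved down, m: 0 at first, 0.049 in the white cup below. Hinge: 3 brass knuckles, 22 mm wide, flat top, 7 mm bore. Pin 6.4 mm wide, 35 mm long, flat head below; its top end lies 4 mm down the bore, so the drift's tip, brought within 1 mm of the axis, drops in 4 mm. Stuck: starts at 13 N, eases (10 N after 5 mm, 5 N after 14), falls free after about 27 mm.
- drift_grip (a point): Stepped steel drift punch, 65 g, upright in one of the stand's holes: this point is half-way up its handle, on its axis; z points to the head. Handle 12 mm wide with dark knurl rings and bevelled flat top, from 33 mm below (flat shoulder, resting on the stand) to 33 mm above this point. Below it a slim shank, 5 mm wide, 50 mm long, its flat end 83 mm below this point.
- stand: Wooden block 60 (x) by 150 (y) by 55 mm high, fixed; origin at the centre of its underside, z up. Three upright 9 mm holes, 52 mm deep, at x = 0, y = -45, 0 and +45 mm, each with a tool resting by its shoulder on the top face; which is where varies. Take a tool from above, fingers closing along the stand's x: the neighbours stand 45 mm away along y.
- wax_knife: Bystander in the stand: carving instrument with a bulbous wooden handle 17 mm wide and a brass ferrule, standing 66 mm above the stand. Origin at its shoulder.
- jewellers_driver: Bystander in the stand: small screwdriver with a black handle, 16 mm wide, with a turning cap, standing 50 mm above the stand. Origin at its shoulder.
- hemostat: Bystander: steel hemostat 140 mm long lying on the bench. Origin under its middle.
- tweezers: Bystander: steel tweezers 125 mm long lying on the bench. Origin under their middle.
- palette: Bystander: white porcelain mixing slab with seven round wells, 91 x 141 x 20 mm. Origin at the centre of its underside.
- small_palette: Bystander: smaller white porcelain slab, 78 x 108 x 18 mm. Origin at the centre of its underside.
- stain_tray: Bystander: round stain tray with a clear lid, 144 mm diameter, 36 mm high. Origin at the centre of its underside.
- liquid_bottle: Bystander: amber glass bottle, 34 mm diameter, 75 mm high. Origin at the centre of its underside.

How it is judged:
By the outcome, as a careful person would: the job done as asked, in the order asked, and still so for the second after the job is handed in, with the robot touching nothing.
It also fails if it takes over 72 s, if anything falls off the work surface, if the arm or the gripper's body presses on something with over 40 N, if the wrist force passes 120 N, or if a joint passes its speed limit or range.

## Working session

There is one attempt and no reset: what is moved stays moved. The work goes in short steps, each a Python script; the robot and the scene stay as the last script left them, time stands still between calls to the robot, and variables do not carry over. Pictures are saved under pics/ and viewed, about 8 in all and at most 12, crops included, and the job is handed in when it is done.

```bash
ls; mkdir -p pics; python3 - <<'E'
from rig import ctrl, fingers, planner, readout, eyes, order
import cv2,numpy as np
o=readout.get_obs(); print({k:np.round(v,3).tolist() for k,v in o.items()})
for n in ("top","side","wrist"):
    c=eyes.capture(n); cv2.imwrite(f"pics/{n}0.png",c["image"][:,:,::-1])
    print(n,c["K"].tolist(),c["k1"],np.round(c.get("extrinsics",c.get("mount")),4).tolist())
E
```

```text
pics
{'time_s': 0.0, 'q': [1.135, 0.381, 1.298, 0.0, 1.464, -0.215], 'dq': [-0.0, -0.002, -0.0, 0.0, 0.002, 0.0], 'joint_torque': [-0.0, -44.848, -23.127, -0.0, 0.005, -0.0], 'tool_pos': [0.12, 0.536, 0.231], 'tcp_rot': [-0.346, -3.122, 0.002], 'force': [-0.349, 0.298, 0.588], 'wrist_torque': [0.005, 0.004, -0.068], 'opening': 0.085}
top [[424.81980945115095, 0.0, 259.7772444519839], [0.0, 424.81980945115095, 196.04739236261307], [0.0, 0.0, 1.0]] -0.046905930071829124 [[0.0219, -0.9864, 0.1627, 0.3738], [-0.9996, -0.0242, -0.0121, -0.0072], [0.0159, -0.1623, -0.9866, 1.2042], [0.0, 0.0, 0.0, 1.0]]
side [[389.74381508642597, 0.0, 252.58957322363295], [0.0, 389.74381508642597, 191.28240975959795], [0.0, 0.0, 1.0]] -0.09279243836360604 [[-0.9698, -0.175, 0.1697, 0.3674], [-0.2438, 0.6933, -0.6781, 0.679], [0.001, -0.699, -0.7151, 0.8022], [0.0, 0.0, 0.0, 1.0]]
wrist [[281.32697974257894, 0.0, 253.19952153628057], [0.0, 281.32697974257894, 189.97337691427182], [0.0, 0.0, 1.0]] 0.011773777675411474 [[0.0006, -0.9603, -0.2791, 0.0707], [1.0, 0.0, 0.0022, 0.0014], [-0.0021, -0.2791, 0.9603, -0.1436], [0.0, 0.0, 0.0, 1.0]]
```

View pics/top0.png

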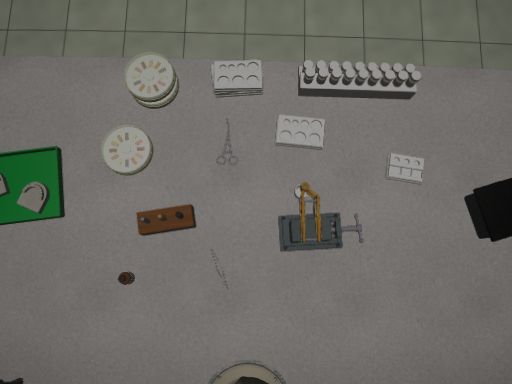

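View pics/side0.png

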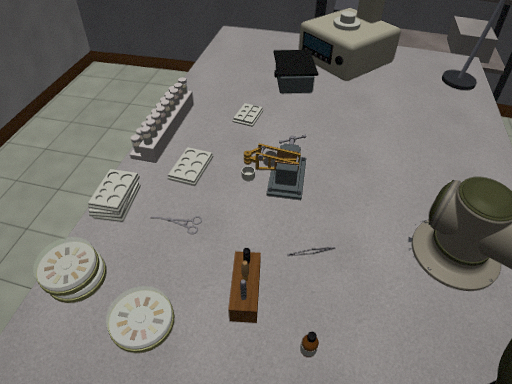

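The top view shows the stand at about (166,220), with tools at (147,220), (163,217) and (179,215). The vice is at about (310,231) and the hinge at about (304,187). In the side view the steel tool is the one nearest that camera (243,288), which is the leftmost in the top view.

```bash
cat > h.py <<'E'
from rig import ctrl, fingers, planner, readout, eyes, order
import cv2,numpy as np
from scipy.spatial.transform import Rotation as R
def shot(n):
    o=readout.get_obs(); c=eyes.capture(n)
    if n=="wrist":
        T=np.eye(4);T[:3,:3]=R.from_rotvec(o["tcp_rot"]).as_matrix();T[:3,3]=o["tool_pos"]; c["T"]=T@c["mount"]
    else: c["T"]=np.array(c["extrinsics"])
    return c
def save(c,name): 
    cv2.imwrite(f"pics/{name}.png",c["image"][:,:,::-1]); np.savez(f"pics/{name}.npz",T=c["T"],K=c["K"],k1=c["k1"])
def dist(c): return np.array([float(c["k1"]),0,0,0,0])
def ray(c,uv):
    p=cv2.undistortPoints(np.array([[uv]],float),np.array(c["K"]),dist(c))[0,0]
    return c["T"][:3,3],c["T"][:3,:3]@np.r_[p,1]
def at_z(c,uv,z):
    o,d=ray(c,uv); return (o+d*(z-o[2])/d[2])
def proj(c,P):
    Ti=np.linalg.inv(c["T"]); P=np.atleast_2d(P).astype(float)
    return cv2.projectPoints(P,cv2.Rodrigues(Ti[:3,:3])[0],Ti[:3,3],np.array(c["K"]),dist(c))[0][:,0]
def down(yaw): # tool z down, tool y axis at angle yaw from world x
    y=np.array([np.cos(yaw),np.sin(yaw),0]);z=np.array([0,0,-1.]);x=np.cross(y,z)
    return R.from_matrix(np.c_[x,y,z]).as_rotvec()
E
python3 - <<'E'
from h import *
for n,pts in (("top",[((147,220),.12),((163,217),.10),((179,215),.10),((138,221),.055),((194,210),.055),((304,187),.093),((300,192),.03),((310,231),.05),((281,216),.01),((343,250),.01)]),("side",[((243,282),.121),((247,250),.105),((250,160),.093)])):
    c=shot(n)
    for uv,z in pts: print(n,uv,at_z(c,uv,z).round(3))
o=readout.get_obs();print(R.from_rotvec(o["tcp_rot"]).as_matrix().round(3))
for yaw in (0,np.pi):
  for p in ([.33,.29,.3],[.4,-.11,.3]): print(yaw,p,planner.ik(p,down(yaw)))
E
```

```text
top (147, 220) [0.483 0.267 0.12 ]
top (163, 217) [0.494 0.231 0.1  ]
top (179, 215) [0.501 0.189 0.1  ]
top (138, 221) [0.487 0.308 0.055]
top (194, 210) [0.52  0.157 0.055]
top (304, 187) [ 0.584 -0.138  0.093]
top (300, 192) [ 0.582 -0.134  0.03 ]
top (310, 231) [ 0.471 -0.16   0.05 ]
top (281, 216) [ 0.515 -0.083  0.01 ]
top (343, 250) [ 0.423 -0.259  0.01 ]
side (243, 282) [0.486 0.284 0.121]
side (247, 250) [0.501 0.195 0.105]
side (250, 160) [ 0.572 -0.109  0.093]
[[-0.976  0.219 -0.   ]
 [ 0.219  0.976 -0.001]
 [ 0.    -0.001 -1.   ]]
0 [0.33, 0.29, 0.3] [ 4.50215056e-01  1.36375397e-01  1.43930808e+00 -4.44089210e-16
  1.56590917e+00  4.50215056e-01]
0 [0.4, -0.11, 0.3] [-5.55532124e-01  9.02701068e-02  1.49341629e+00 -4.44089210e-16
  1.55790626e+00 -5.55532124e-01]
3.141592653589793 [0.33, 0.29, 0.3] [ 0.45021506  0.1363754   1.43930808  0.          1.56590917 -2.6913776 ]
3.141592653589793 [0.4, -0.11, 0.3] [-0.55553212  0.09027011  1.49341629  0.          1.55790626  2.58606053]
```

```bash
python3 - <<'E'
from h import *
ctrl.reach([.485,.245,.22],down(.215)); c=shot("wrist"); save(c,"w1"); o=readout.get_obs(); print(o["time_s"],o["tool_pos"],o["force"],proj(c,[.483,.267,.12]))
E
```

```text
2.0083 [0.48450304 0.2458349  0.22007983] [ 0.76123664 -0.87425332  0.86276101] [[255.53765606 168.91190595]]
```

View pics/w1.png

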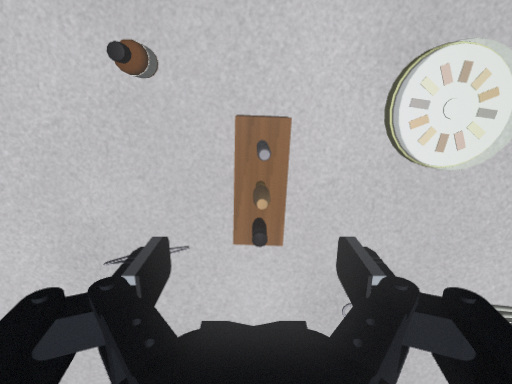

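The wrist view shows the grey drift at the upper end of the stand, its head at about (264,155). The wooden knife is at (262,200) and the black driver at (260,235). The stand's top corners are at (236,115), (291,117), (283,245) and (234,243).

```bash
python3 - <<'E'
import numpy as np,cv2
from h import at_z
c=dict(np.load("pics/w1.npz"))
P=np.array([at_z(c,u,.055)[:2] for u in ((236,115),(291,117),(283,245),(234,243))]);print(P.round(4),P.mean(0))
d=(P[0]+P[1]-P[2]-P[3])/2; th=np.arctan2(d[1],d[0])-np.pi/2; print("L",np.linalg.norm(d),"yaw",th)
for k in (45,0,-45): print(k,P.mean(0)+k/1000*np.array([-np.sin(th),np.cos(th)]))
print("head",at_z(c,(264,155),.121),"shoulder",at_z(c,(261,142),.055))
im=cv2.imread("pics/w1.png")[95:265,180:350]; cv2.imwrite("pics/w1c.png",cv2.resize(im,None,fx=3.5,fy=3.5,interpolation=cv2.INTER_CUBIC))
E
```

```text
[[0.4536 0.3062]
 [0.5111 0.3168]
 [0.5394 0.1695]
 [0.481  0.1594]] [0.49628079 0.23795835]
L 0.14966321287620837 yaw 0.18706029427617765
45 [0.48791209 0.28217333]
0 [0.49628079 0.23795835]
-45 [0.5046495  0.19374336]
head [0.4874331  0.28076696 0.121     ] shoulder [0.48584551 0.28426952 0.055     ]
```

View pics/w1c.png

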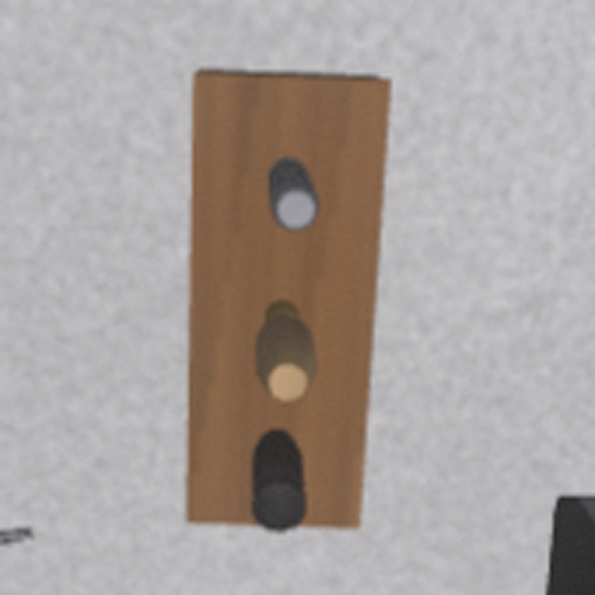

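```bash
python3 - <<'E'
from h import *
x,y,yaw=.4875,.2818,.187
fingers.set_gripper(.05,80)
ctrl.reach([x,y,.15],down(yaw))
ctrl.move_straight([x,y,.072],vel=.08)
f0=readout.get_obs()["force"]
fingers.set_gripper(0.0,80); ctrl.dwell(.1)
o=readout.get_obs(); print(o["time_s"],o["opening"],o["tool_pos"],o["force"]-f0)
if .008<o["opening"]<.016:
    ctrl.move_straight([x,y,.14],vel=.1); ctrl.move_straight([x,y,.215],vel=.2)
    ctrl.reach([.575,-.12,.215],down(yaw)); ctrl.dwell(.2)
    c=shot("wrist"); save(c,"w2"); o=readout.get_obs(); print(o["time_s"],o["opening"],o["tool_pos"],o["force"])
E
```

```text
4.5333 0.009997542316304788 [0.4876345  0.28189144 0.07231655] [-1.56315171  0.52041563  4.37999685]
7.6583 0.010303434582644587 [ 0.57511709 -0.1192841   0.21507848] [ 0.29842542  0.27487641 -0.6581889 ]
```

View pics/w2.png

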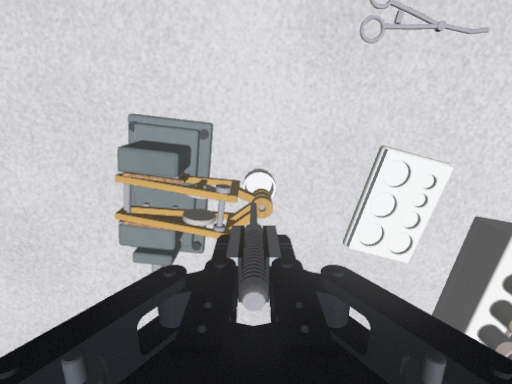

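The wrist view shows the drift held upright with its tip near (254,206). The brass hinge knuckle is at about (262,205), with the cup behind it at (259,184). I'll zoom in for detail.

```bash
python3 - <<'E'
import numpy as np,cv2
from h import at_z,proj
c=dict(np.load("pics/w2.npz"))
im=cv2.imread("pics/w2.png")[165:265,200:320]; cv2.imwrite("pics/w2c.png",cv2.resize(im,None,fx=6,fy=6,interpolation=cv2.INTER_CUBIC))
print("tip pred",proj(c,[[.5751,-.1193,.151],[.5751,-.1193,.201],[.5751,-.1193,.093]]),at_z(c,(263,205),.093))
E
```

```text
tip pred [[251.94330705 205.13235219]
 [251.68925894 232.11460256]
 [252.12670731 185.63762293]] [ 0.58950419 -0.13694091  0.093     ]
```

View pics/w2c.png

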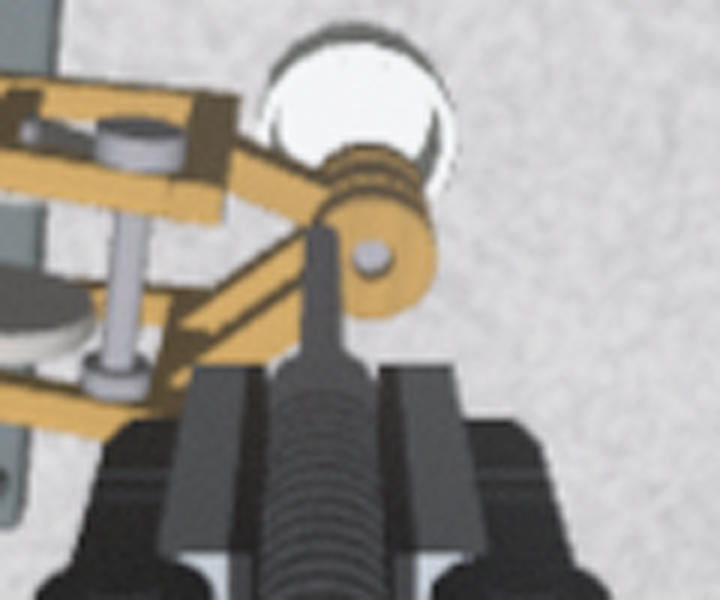

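```bash
python3 - <<'E'
from h import *
c=dict(np.load("pics/w2.npz"))
a=at_z(c,(262.2,207.2),.093);b=at_z(c,(260.8,209),.093);print(a,b)
p=(a+b)/2
ctrl.move_straight([p[0],p[1],.19],vel=.1); ctrl.move_straight([p[0],p[1],.163],vel=.06); ctrl.dwell(.2)
o=readout.get_obs();c=shot("wrist"); save(c,"w3"); print(o["time_s"],o["tool_pos"],o["force"])
t=o["tool_pos"]; print(proj(c,[[t[0],t[1],t[2]-.064],[t[0],t[1],.093]]))
cv2.imwrite("pics/w3c.png",cv2.resize(c["image"][165:265,200:320,::-1],None,fx=6,fy=6,interpolation=cv2.INTER_CUBIC))
E
```

```text
[ 0.58917694 -0.13937214  0.093     ] [ 0.58817398 -0.14150968  0.093     ]
8.9583 [ 0.58881798 -0.1404903   0.16335945] [-0.05341702 -0.75578896  0.04070008]
[[251.98437806 204.90447282]
 [252.00426315 202.29867102]]
```

View pics/w3c.png

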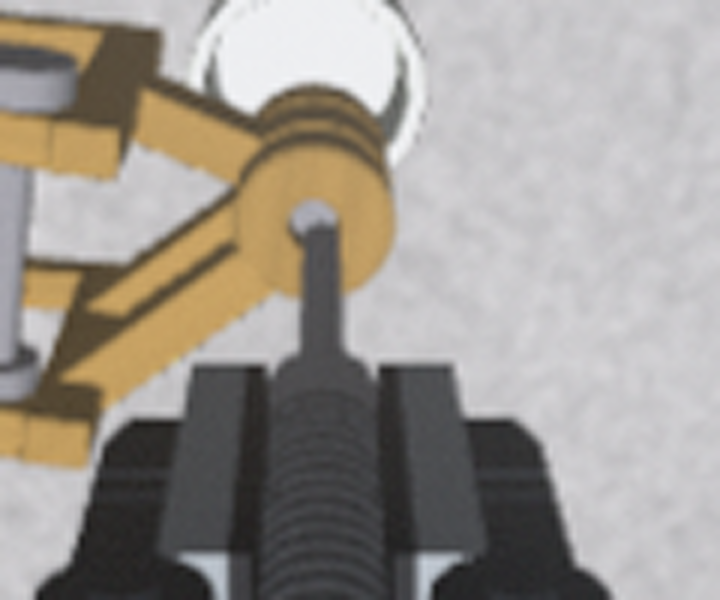

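The drift's tip is at about crop (321,240) and the bore centre at about (316,218), so the tip is roughly 2 mm short of it. I'll correct that and probe gently, with a spiral fallback.

```bash
cat > probe.py <<'E'
from h import *
yaw=.187; ty=np.array([np.cos(yaw),np.sin(yaw)]); tx=np.array([-np.sin(yaw),np.cos(yaw)])
def fz(n=4):
    v=[]
    for _ in range(n): v.append(readout.get_obs()["force"]); ctrl.dwell(.02)
    return np.mean(v,0)
def lower(xy,z,zmin,step,f0,lim,vel=.02):
    """step down till the added upward force passes lim or zmin is reached"""
    while z>zmin:
        z-=step; ctrl.move_straight([*xy,z],vel=vel); f=fz(2)-f0
        if f[2]>lim: break
    return z,f
E
python3 - <<'E'
from probe import *
base=np.array([.58882,-.14049])-.0007*ty+.002*tx
ctrl.move_straight([*base,.1635],vel=.03); f0=fz(8); print("f0",f0.round(2))
offs=[(0,0)]+[(1.2*np.cos(a),1.2*np.sin(a)) for a in np.arange(6)*np.pi/3+np.pi/2]+[(2.4*np.cos(a),2.4*np.sin(a)) for a in np.arange(12)*np.pi/6]
for u,v in offs:
    xy=base+.001*(u*ty+v*tx); ctrl.move_straight([*xy,.1622],vel=.03)
    z,f=lower(xy,.1622,.157,.0006,f0,3)
    o=readout.get_obs(); print((round(u,1),round(v,1)),round(z,4),o["tool_pos"].round(4),f.round(2),round(o["time_s"],2))
    if z<.1585: break
    if readout.get_obs()["time_s"]>25: break
    ctrl.move_straight([*xy,.1622],vel=.03)
E
```

```text
f0 [-0.08 -0.23 -0.41]
(0, 0) 0.1568 [ 0.5878 -0.1387  0.1568] [ 0.77 -0.02 -0.74] 12.19
```

The tip dropped past the face with no force. Next is feeling for the pin and pressing it in small, force-monitored steps.

```bash
python3 - <<'E'
from probe import *
f0=np.array([-.08,-.23,-.41]); xy=np.array([.5878,-.1387]); xy=np.array([.58882,-.14049])-.0007*ty+.002*tx
z,f=lower(xy,.1568,.150,.0004,f0,3); print("contact",round(z,4),f.round(2),readout.get_obs()["tool_pos"].round(4))
zc=z; mx=0
while z>zc-.034:
    z-=.0005; ctrl.move_straight([*xy,z],vel=.01); f=readout.get_obs()["force"]-f0; mx=max(mx,f[2])
    if round((zc-z)*2000)%4==0: print(round((zc-z)*1000,1),f.round(1),readout.get_obs()["tool_pos"].round(4),round(readout.get_obs()["opening"],4))
    if f[2]>22 or np.hypot(f[0],f[1])>9: print("STOP",z,f); break
print(mx,readout.get_obs()["time_s"])
E
```

```text
contact 0.1556 [-0.66  0.01  5.79] [ 0.5879 -0.1387  0.1561]
2.0 [-2.3 -0.5 11.1] [ 0.5881 -0.1388  0.1551] 0.0101
4.0 [-2.2  0.3 11. ] [ 0.5881 -0.1388  0.1529] 0.0097
6.0 [-1.6  0.3  9.2] [ 0.5881 -0.1388  0.1507] 0.0099
8.0 [-1.3  1.4  9. ] [ 0.588  -0.1388  0.1485] 0.0098
10.0 [-1.3 -0.5  8.2] [ 0.588  -0.1387  0.1463] 0.0102
12.0 [-0.4 -0.2  5.6] [ 0.588  -0.1387  0.1441] 0.0099
14.0 [-0.9  0.8  5.3] [ 0.5879 -0.1387  0.1418] 0.0101
16.0 [ 0.2 -1.   3.3] [ 0.5878 -0.1387  0.1395] 0.0103
18.0 [ 0.2 -1.   3.5] [ 0.5878 -0.1386  0.1375] 0.0103
20.0 [ 0.9 -1.   2.6] [ 0.5877 -0.1386  0.1355] 0.0101
22.0 [ 0.5 -2.4  1.1] [ 0.5877 -0.1386  0.1335] 0.0101
24.0 [ 0.5 -1.3 -0. ] [ 0.5877 -0.1386  0.1315] 0.0104
26.0 [ 0.4 -1.  -0.3] [ 0.5877 -0.1387  0.1295] 0.01
28.0 [ 0.8 -1.2 -0.8] [ 0.5878 -0.1386  0.1276] 0.0102
30.0 [ 0.5 -1.2  0.6] [ 0.5877 -0.1387  0.1255] 0.0099
32.0 [ 0.4 -1.  -0.8] [ 0.5878 -0.1387  0.1236] 0.0098
34.0 [-0.  -0.3 -0.6] [ 0.5877 -0.1387  0.1215] 0.0098
12.437151013688357 30.0417
```

The force profile matched: about 12 N, easing to 0 at around 24 mm. I'll withdraw and look at the bore, the cup and the drift.

```bash
python3 - <<'E'
from probe import *
o=readout.get_obs()["tool_pos"]; xy=np.array([.58882,-.14049])-.0007*ty+.002*tx
ctrl.move_straight([*xy,.165],vel=.06); print(readout.get_obs()["force"])
ctrl.move_straight([.575,-.12,.215],vel=.15); ctrl.dwell(.2)
c=shot("wrist"); save(c,"w4"); s=shot("side"); save(s,"s4"); o=readout.get_obs(); print(o["time_s"],o["opening"],o["tool_pos"],o["force"])
a=cv2.resize(c["image"][165:265,200:320,::-1],(600,500),interpolation=cv2.INTER_CUBIC)
b=cv2.resize(s["image"][120:220,225:265,::-1],(200,500),interpolation=cv2.INTER_CUBIC)
cv2.imwrite("pics/w4c.png",np.hstack([a,b]))
E
```

```text
[-0.24831604  0.28074901 -0.28623774]
31.7333 0.010355663453664482 [ 0.57490853 -0.12014297  0.21420863] [-0.02144352  0.43180779 -0.58687664]
```

View pics/w4c.png

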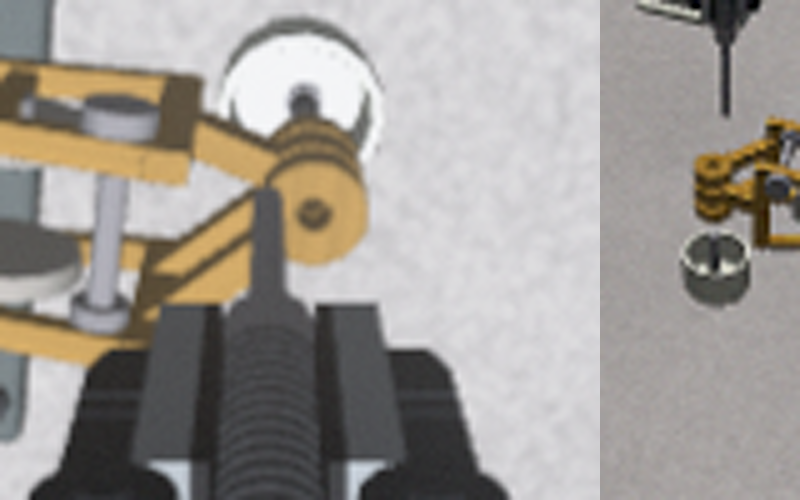

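The bore is empty, the pin stands in the cup, and the drift hasn't shifted in the grip. Its tip and shoulder are at the same pixels as before. Now it goes back to its hole, using the same TCP pose as the grasp.

```bash
python3 - <<'E'
from probe import *
x,y=.4876,.2819
ctrl.reach([x,y,.215],down(yaw)); ctrl.move_straight([x,y,.14],vel=.12); ctrl.dwell(.15); f0=fz(6)
z=.14; ok=True
while z>.0755:
    z=max(z-.008,.0755); ctrl.move_straight([x,y,z],vel=.06); f=fz(2)-f0
    if f[2]>5 or np.hypot(f[0],f[1])>5: ok=False; print("STOP",z,f); break
o=readout.get_obs(); print(ok,z,o["tool_pos"],f,o["time_s"])
if ok:
    z,f=lower([x,y],z,.0705,.0004,f0,2.5); o=readout.get_obs(); print("seat",z,o["tool_pos"],f)
    if z<.0745:
        fingers.set_gripper(.05); ctrl.move_straight([x,y,.15],vel=.12); ctrl.move_straight([x-.01,y-.04,.24],vel=.2)
        ctrl.dwell(.1); c=shot("wrist"); save(c,"w5"); s=shot("side"); o=readout.get_obs(); print(o["time_s"],o["force"])
        a=cv2.resize(c["image"][:,:,::-1],(512,384)); b=cv2.resize(s["image"][230:330,215:275,::-1],(230,384),interpolation=cv2.INTER_CUBIC)
        cv2.imwrite("pics/w5c.png",np.hstack([a,b]))
E
```

```text
True 0.0755 [0.48768976 0.28191022 0.07559361] [ 0.42780396  0.79977857 -0.05296575] 37.1
seat 0.07190000000000002 [0.48766418 0.28193715 0.0722853 ] [-1.05385546  0.20117397  5.71020959]
41.7583 [ 0.35659867  0.35400062 -0.02762112]
```

View pics/w5c.png

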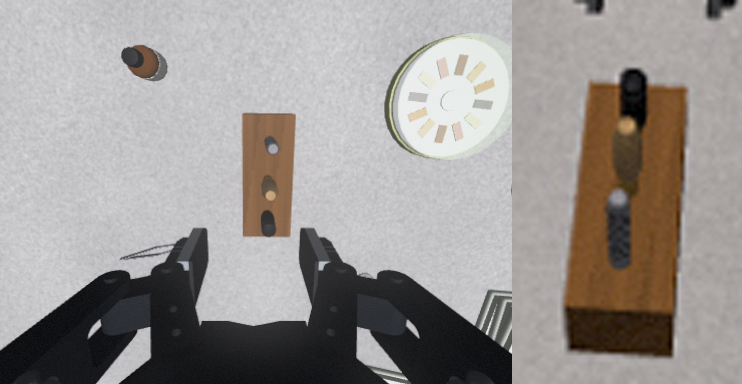

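The drift stands upright and seated in its hole at wrist (272,147), and the knife and driver are undisturbed. The gripper is open and clear, so I'm handing in.

```bash
python3 -c "
from h import *
order.close_job(); print(readout.get_obs()['time_s'])"
```

```text
the job is handed in; nothing more can be done
the job is handed in; nothing more can be done
```

The seized hinge pin is out and in the cup, and the drift is back upright in its own hole in the stand. I handed the job in at about 42 s of robot time.

- **Finding the bore:** I located it with the wrist camera, and the tip dropped in on the first probe.
- **Pressing:** I pressed in 0.5 mm steps. The highest force I read was 12.4 N, easing to zero after about 24 mm, and I carried on to 34 mm.
- **Pin:** pictures taken after withdrawing show the bore empty and the pin in the white cup.
- **Drift:** it did not slip in the grip and seated at the height it was picked from, with about 6 N on the shoulder. The last pictures show it upright, with the knife and driver undisturbed and the gripper open and clear.
- **Disagreements:** the camera showed the tip about 1 mm off its predicted position, within the stated calibration. The fingers read 10 mm on the 12 mm handle. Neither affected the job, and no check failed.

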